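Show the apprentice which handle goes in which hole

ROBOT

A 6-joint arm with a two-finger parallel gripper is mounted at the origin on the work surface. World frame = base frame: x ahead of the robot, y to its left, z up, the work surface at z = 0. Lengths are in m, angles in rad, forces in N, time in s.
With the tool pointing down it reaches from about 0.375 to 0.975 m from the base axis. Payload 3.8 kg.
Tool frame: the origin (TCP) lies between the finger pads, 19 mm behind the fingertips; this is the grasp point; z points along the fingers, y is the line along which they close (so a half turn about z gives the same grasp; the last joint's range is limited). The gripper opens to 85 mm and grips with 20 to 120 N. Pads are 22 mm wide; open, the fingers measure 114 mm over their backs; the gripper's body (76 mm by 85 mm) begins 54 mm behind the grasp point. The pads swing forward as they close: fully open they stand 13 mm farther back than shut.
Start: joints at [1.172, 0.264, 1.604, -0, 1.274, -0.037], TCP at [0.239, 0.631, 0.25] pointing down, gripper open.
Joint ranges: [-2.63, 2.63], [-0.94, 2.18], [0.31, 2.57], [-1.31, 4.45], [0, 2.66], [-2.55, 2.55]. Speed limits (rad/s): [2.57, 2.57, 3.14, 3.14, 3.14, 3.14].

INTERFACE

Orientations are given as a rotation vector (axis times angle).
In Python, from workcell import read_state, read_camera, calibration, finish_job gives the robot as it stands.
- The arm moves only by the tool step_arm, never from a script. Its argument "commands" is a list of rows, each an object of numbers: "fingers": the gripper's target within -1 to 1 (shut at 1, half-way at 0, fully open at -1); "dx", "dy", "dz": the shift along the tool's x, y, z in m; "roll": the turn about the tool's z in degrees. In form: [{"fingers": .., "dx": .., "dy": .., "dz": .., "roll": ..}, ...]. A call has 1 to 8 rows; each row is the pose to reach, as a shift and turn from the pose commanded when the call began, along the tool's axes at that moment; what a row does not reach only later rows make up. A row lasts 1/8 s, in which the tool goes at most 62.5 mm and 10.7 degrees, less where a joint would pass 70% of its speed; a pose out of reach is approached as far as the arm can. A call with a gripper value outside its range is refused whole. The fingers move at their own pace and stop on an object; "squeeze" is the grip in N (left out, the last holds). Time passes only in rows, so rows that repeat a pose let the fingers close. It gives the time, the measured TCP pose, the force, the opening and the grip force at its end, in the units of the state.
- read_state(): the state, without advancing time (a new reading comes with each control period).
- read_camera(name): name is "scene" or "top"; returns (picture, depth): 480x640x3 uint8, blue, green, red; 480x640 float32, m along the optical axis (not along the pixel's ray), 0 where there is no reading.
- calibration(name): a dict with "intrinsics" (3x3 intrinsics, pixels), "world_to_cam" (4x4, takes a point from world to camera coordinates). Camera axes: x right, y up, looking along -z (the intrinsics and any distortion apply to the point x, -y, -z); pixel columns grow to the right and rows downward; lengths in m; the calibration is good to about 2 mm. A picture is of the moment at which its call begins. calibration takes no time and is no camera call.
- finish_job(): hands the job in; it is judged then, once.
The state is a dict: "time": time; "q": joint angles; "joint_vel": joint speeds; "joint_torque": joint torques, N m; "tool_pos": TCP position; "tcp_rot": TCP orientation; "wrist_force": force on the tool from outside, world axes, zero at the start; "torque": the same for the moment, N m; "width": opening from 0.0 (shut) to 1.0 (fully open); "grip_force": force on a finger pad.
Only numpy, scipy, OpenCV 4.12 (cv2) and the standard library are available. Lean on these libraries where they do the work, as an engineer would, in place of code of your own. Each camera call takes 0.05 s, during which the arm holds its last target. There are 200 camera calls.

TASK

Ring the desk bell to call the apprentice by pressing the push knob on its top down and letting it come back up. Then point at the shortest of the three wooden tool handles with the fingertips about 2 cm above its top, for at least two seconds, and then in the same way point from above at the widest hole in the drilled block, for at least two seconds, and finish there, still pointing at it. Apart from the bell, do not touch, lift or move anything on the bench, and point at none of the other handles or holes.

Things in the scene. Friction and masses are not known exactly. Their poses are not given: they have to be found in the camera images.
- bell: Fixed brass desk bell: round base 84 mm across, domed, 40 mm high, with a round dark steel push knob on top. Origin at the centre of its underside on the bench; z up
- bell_press (a point): Centre of the flat top of the bell's push knob (24 mm across), 55 mm above the bench when up; it moves down with the knob
- plunger (a joint): Travel of the bell's push knob, m: 0 = up, 0.006 = fully down against its stop; springs back by itself; needs about 0.7 N to start and 5 N to go fully down. The bell rings beyond 0.004
- short_handle: The shortest of three loose turned pale-wood tool handles with a brass ferrule at the upper end, standing upright on a cork pad in mixed order, about 85 mm apart; 80 mm tall, 37 mm across at the foot, 23 mm at the ferrule; origin at the centre of its underside (6 mm above the bench, on the pad), z up along the handle
- short_handle_top (a point): Centre of the top face of the shortest handle's ferrule, 80 mm above its foot, 86 mm above the bench
- mid_handle: The middle of three loose turned pale-wood tool handles with a brass ferrule at the upper end, standing upright on a cork pad in mixed order, about 85 mm apart; 112 mm tall, 37 mm across at the foot; origin at the centre of its underside (6 mm above the bench, on the pad), z up along the handle
- mid_handle_top (a point): Centre of the top of the middle handle, 118 mm above the bench
- tall_handle: The tallest of three loose turned pale-wood tool handles with a brass ferrule at the upper end, standing upright on a cork pad in mixed order, about 85 mm apart; 145 mm tall, 37 mm across at the foot; origin at the centre of its underside (6 mm above the bench, on the pad), z up along the handle
- tall_handle_top (a point): Centre of the top of the tallest handle, 151 mm above the bench
- block: Fixed pale-wood drilled block, 60 x 160 x 36 mm (x, y, z), long along its own y, turned any way about the vertical; three blind dark-bottomed holes 26 mm deep in a row in its top. Origin at the centre of its underside on the bench
- block_hole0 (a point): Centre of the mouth of the widest hole, 30 mm across, 36 mm above the bench, at block y = -50 mm (an end hole)
- block_hole1 (a point): Centre of the mouth of the middle hole, 18 mm across, at block y = 0
- block_hole2 (a point): Centre of the mouth of the narrowest hole, 10 mm across, at block y = +48 mm (the other end)
- cup: Bystander: loose small white ceramic cup, 64 mm across, 50 mm high; origin at the centre of its underside
- disc: Bystander: loose dark-wood disc, 90 mm across, 35 mm high, on the far side beyond the handles; origin at the centre of its underside
- hammer: Bystander: loose hammer, 250 mm long, lying flat at the far edge; origin near the middle of its length, underside; its x runs along it towards the head
Mind the look-alikes: they are no part of the job. Of the things shaped like the bell, the brass one is meant. Leave any blue look-alike of the block alone.

How it is judged:
On the way, in this order (a step that is already met when the one before it is completed fails the run):
1. the bell is rung: its push knob goes down past 4 mm (value of joint plunger above 0.004 m), for 0.02 s.
2. the push knob is up again (value of joint plunger below 0.0015 m), for 0.05 s.
3. the tool point stays just above the shortest handle for 2 s (within 18 mm sideways, 12 to 65 mm above its top) (horizontal distance between the grasp point and short_handle_top below 0.018 m and z of the grasp point in the frame of short_handle_top between 0.012 and 0.065 m), for 2 s.
4. the tool point stays just above the widest hole for 2 s (within 18 mm sideways, 12 to 65 mm above its mouth) (horizontal distance between the grasp point and block_hole0 below 0.018 m and z of the grasp point in the frame of block_hole0 between 0.012 and 0.065 m), for 2 s.
At the end, for the whole second after the job is handed in: The tool point (some 19 mm behind the fingertips) is over the widest hole: within 18 mm sideways, 12 to 65 mm above its mouth. The bell's knob is up (under 1.5 mm), the handles stand upright (0.1 rad) within 8 mm of their start, cup, disc and hammer within 12 mm (all of step 4 and value of joint plunger below 0.0015 m and distance of each of short_handle, mid_handle, tall_handle from where it was at the start of the episode below 0.008 m and angle between each of short_handle, mid_handle, tall_handle's own z axis and vertical below 0.1 rad and distance of each of cup, disc, hammer from where it was at the start of the episode below 0.012 m); the robot touches nothing.
It fails at once if a tool handle is touched (over 0.3 N) (contact force between any of the fingers, the arm and short_handle above 0.3 N or contact force between any of the fingers, the arm and mid_handle above 0.3 N or contact force between any of the fingers, the arm and tall_handle above 0.3 N).
It fails at once if the drilled block is touched (over 0.3 N) (contact force between any of the fingers, the arm and block above 0.3 N).
It fails at once if the cup, the disc or the hammer is touched (over 0.3 N) (contact force between any of the fingers, the arm and cup above 0.3 N or contact force between any of the fingers, the arm and disc above 0.3 N or contact force between any of the fingers, the arm and hammer above 0.3 N).
It fails at once if a handle is moved by more than 8 mm or a bystander by more than 12 mm (distance of any of short_handle, mid_handle, tall_handle from where it was at the start of the episode above 0.008 m or distance of any of cup, disc, hammer from where it was at the start of the episode above 0.012 m).
It fails at once if the tool points at another handle or hole (within 12 mm sideways of it and less than 50 mm above it) ((horizontal distance between the grasp point and mid_handle_top below 0.012 m and z of the grasp point in the frame of mid_handle_top below 0.05 m) or (horizontal distance between the grasp point and tall_handle_top below 0.012 m and z of the grasp point in the frame of tall_handle_top below 0.05 m) or (horizontal distance between the grasp point and block_hole1 below 0.012 m and z of the grasp point in the frame of block_hole1 below 0.05 m) or (horizontal distance between the grasp point and block_hole2 below 0.012 m and z of the grasp point in the frame of block_hole2 below 0.05 m)).
It also fails if it takes over 56 s, if anything falls off the work surface, if the arm or the gripper's body presses on something with over 40 N, if the wrist force passes 120 N, or if a joint passes its speed limit or range.

## Working session

There is one attempt and no reset: what is moved stays moved. The work goes in short steps, Python scripts to look and compute and a tool call to move; the robot and the scene stay as the last step left them, time stands still between calls to the robot, and variables do not carry over. Pictures are saved under pics/ and viewed, at most 10 in all, crops included, and the job is handed in when it is done.

Besides the shell and the picture viewer there is one more tool, called after ">>>" as name(argument=value, ...) on one line, values as JSON. step_arm: Moves the arm, as the interface text tells. Its arguments: {"type":"object","properties":{"commands":{"type":"array","items":{"type":"object","properties":{"fingers":{"type":"number"},"dx":{"type":"number"},"dy":{"type":"number"},"dz":{"type":"number"},"roll":{"type":"number"}}}},"squeeze":{"type":"number"}},"required":["commands"]}

```bash
mkdir -p pics; cat > h.py <<'E'
import numpy as np, cv2
from workcell import *
def pts(name,d):
    c=calibration(name);K=np.array(c["intrinsics"]);T=np.linalg.inv(np.array(c["world_to_cam"]))
    v,u=np.mgrid[:480,:640]
    P=np.stack([(u-K[0,2])/K[0,0]*d,-(v-K[1,2])/K[1,1]*d,-d,np.ones_like(d)],-1)
    return (P@T.T)[...,:3]
E
python3 - <<'E'
from h import *
for n in("scene","top"):
    p,d=read_camera(n);cv2.imwrite(f"pics/{n}.png",p);np.savez(f"{n}.npz",p=p,d=d,P=pts(n,d))
    c=calibration(n);print(c.keys(),np.round(np.linalg.inv(c["world_to_cam"]),2).tolist())
print(read_state())
E
```

```text
dict_keys(['intrinsics', 'world_to_cam']) [[-0.18, -0.61, 0.77, 1.5], [0.98, -0.12, 0.13, 0.05], [0.01, 0.78, 0.62, 0.82], [0.0, 0.0, 0.0, 1.0]]
dict_keys(['intrinsics', 'world_to_cam']) [[0.01, 1.0, -0.06, 0.52], [-1.0, 0.01, -0.02, -0.12], [-0.02, 0.06, 1.0, 1.14], [0.0, 0.0, 0.0, 1.0]]
{'time': 0.1, 'q': array([ 1.17211929e+00,  2.64664209e-01,  1.60526786e+00,  2.96464486e-06,
        1.27372980e+00, -3.68761749e-02]), 'joint_vel': array([-0.00041542, -0.00066176, -0.00411042,  0.00096008,  0.00072889,
       -0.00195329]), 'joint_torque': array([-4.42935630e-05, -5.16710401e+01, -3.68587732e+01, -1.28646907e-04,
        6.33231612e-03, -9.78740417e-06]), 'tool_pos': array([0.23865729, 0.63071083, 0.24877925]), 'tcp_rot': array([-0.56514097, -3.08988411,  0.00317213]), 'wrist_force': array([-0.0189697 , -1.10924532,  0.19414847]), 'torque': array([0.01047823, 0.05866074, 0.01266723]), 'grip_force': 0.0, 'width': 1.001078175250876}
```

View pics/scene.png

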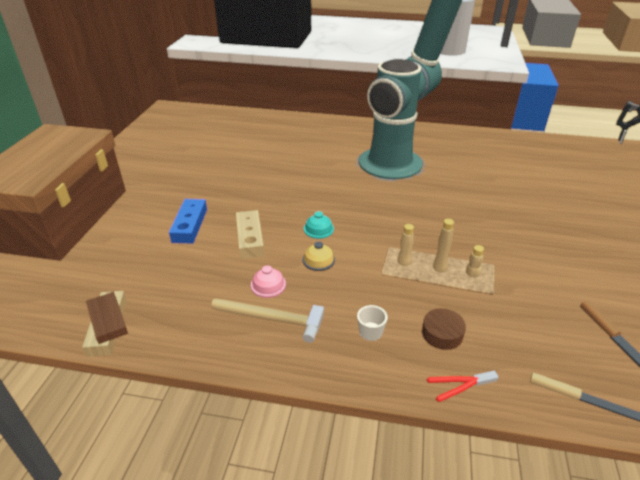

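View pics/top.png

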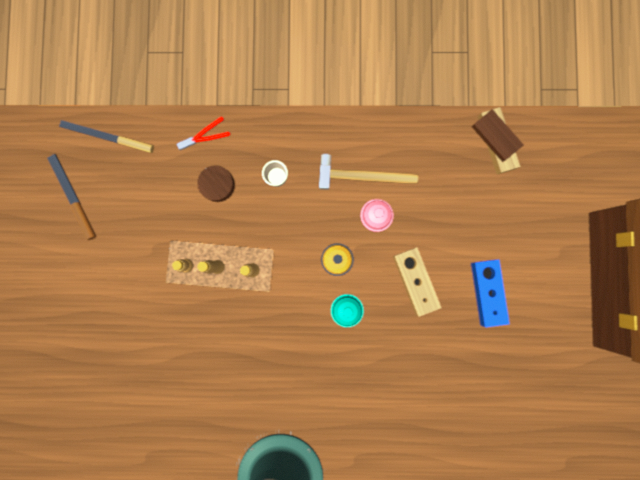

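The scene view shows:
- **Bells:** brass (319,255), pink (268,280) and teal (319,224).
- **Handles:** (407,245), (445,245) and (476,262). The last one is the shortest and is at about (180,265) in the top view.
- **Blocks:** pale (250,230) and blue (188,220). In the top view the pale block's widest hole is at (410,263).

I choose the brass bell, the handle at (476,262), and the pale block's hole at (410,263) in the top view. Next I'll measure these and check one close crop.

```bash
python3 - <<'E'
from h import *
t=np.load("top.npz");s=np.load("scene.npz")
def blobs(m,P,z=None):
    n,l,st,c=cv2.connectedComponentsWithStats(m.astype(np.uint8))
    for i in range(1,n):
        if st[i,4]>12: print(np.round(c[i]),st[i,4],np.round(np.median(P[l==i],0),3),np.round(P[l==i].min(0),3),np.round(P[l==i].max(0),3))
for nm,a in(("top",t),("scene",s)):
    P=a["P"];print(nm)
    roi=(P[...,0]>.3)&(P[...,0]<.85)&(abs(P[...,1])<.5)&(a["d"]>0)
    for lo in(.047,.08,.112,.145):
        print(lo);blobs(roi&(P[...,2]>lo)&(P[...,2]<(.065 if lo<.05 else .2)),P)
# dark holes and knob by ray on plane
c=calibration("top");K=c["intrinsics"];T=np.linalg.inv(c["world_to_cam"])
def ray(u,v,z):
    r=T[:3,:3]@np.array([(u-K[0,2])/K[0,0],-(v-K[1,2])/K[1,1],-1]);return T[:3,3]+r*(z-T[2,3])/r[2]
g=t["p"].max(2);print("dark")
for z,x0,x1,y0,y1 in((.036,395,442,245,318),(.055,318,355,242,278)):
    m=np.zeros_like(g);m[y0:y1,x0:x1]=g[y0:y1,x0:x1]<85
    n,l,st,cc=cv2.connectedComponentsWithStats(m)
    for i in range(1,n):
        print(cc[i],st[i,4],ray(*cc[i],z).round(4))
a=cv2.resize(t["p"][235:325,160:280],None,fx=4,fy=4,interpolation=cv2.INTER_CUBIC)
b=cv2.resize(t["p"][235:325,320:450][:, :80*1+45],None,fx=3.2,fy=4)
cv2.imwrite("pics/crop.png",cv2.resize(np.hstack([a[:360],b[:360]]),(792,320)))
E
```

```text
top
0.047
[274. 173.] 123 [0.755 0.022 0.05 ] [ 0.725 -0.011  0.047] [0.786 0.05  0.056]
[378. 213.] 71 [ 0.656 -0.239  0.055] [ 0.646 -0.249  0.047] [ 0.669 -0.228  0.059]
[337. 259.] 69 [ 0.542 -0.138  0.055] [ 0.532 -0.148  0.049] [ 0.552 -0.129  0.059]
[183. 265.] 50 [0.525 0.236 0.06 ] [0.51  0.23  0.048] [0.539 0.251 0.065]
[217. 267.] 24 [0.521 0.154 0.053] [0.508 0.152 0.047] [0.535 0.164 0.065]
[347. 312.] 69 [ 0.413 -0.163  0.055] [ 0.401 -0.173  0.051] [ 0.423 -0.153  0.061]
0.08
[176. 265.] 76 [0.524 0.246 0.086] [0.515 0.234 0.081] [0.534 0.257 0.09 ]
[207. 266.] 208 [0.522 0.158 0.132] [0.506 0.15  0.081] [0.537 0.177 0.155]
[247. 270.] 142 [0.514 0.073 0.115] [0.499 0.062 0.081] [0.528 0.087 0.122]
0.112
[205. 266.] 154 [0.522 0.161 0.148] [0.509 0.152 0.112] [0.534 0.177 0.155]
[244. 270.] 76 [0.514 0.076 0.118] [0.505 0.066 0.114] [0.523 0.087 0.122]
0.145
[202. 266.] 86 [0.522 0.165 0.151] [0.511 0.154 0.145] [0.531 0.177 0.155]
scene
0.047
[318. 214.] 51 [ 0.419 -0.166  0.054] [ 0.403 -0.177  0.048] [ 0.43  -0.154  0.058]
[318. 244.] 58 [ 0.549 -0.14   0.054] [ 0.5
[... 317 characters left out ...]
2  0.048] [ 0.672 -0.23   0.058]
[371. 316.] 156 [0.756 0.016 0.05 ] [ 0.726 -0.014  0.047] [0.792 0.049 0.053]
0.08
[446. 234.] 350 [0.534 0.163 0.118] [0.513 0.148 0.08 ] [0.544 0.179 0.153]
[407. 233.] 190 [0.525 0.075 0.101] [0.505 0.061 0.08 ] [0.534 0.09  0.121]
[478. 248.] 64 [0.531 0.244 0.086] [0.517 0.234 0.08 ] [0.541 0.255 0.09 ]
0.112
[447. 228.] 203 [0.533 0.163 0.133] [0.513 0.15  0.113] [0.54  0.178 0.153]
[408. 227.] 56 [0.519 0.075 0.118] [0.505 0.064 0.112] [0.53  0.086 0.121]
0.145
[448. 222.] 62 [0.528 0.164 0.15 ] [0.513 0.154 0.145] [0.539 0.175 0.153]
dark
[409.29411765 262.60294118] 68 [ 0.5346 -0.318   0.036 ]
[416.73333333 281.33333333] 15 [ 0.4885 -0.3361  0.036 ]
```

View pics/crop.png

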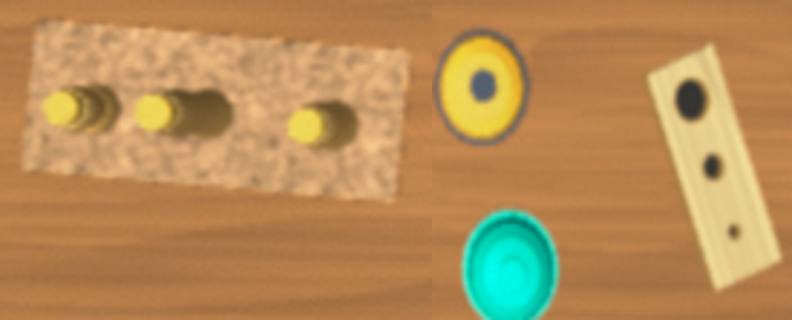

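The crop shows, from left to right, the short (far left), tall and mid handles. It also shows the brass bell with its dark knob, and the pale block with its widest hole at the far (upper) end. I'll move above the bell first, with the gripper shut.

```bash
cat >> h.py <<'E'
from scipy.spatial.transform import Rotation as Ro
def go(*w):
    s=read_state();R=Ro.from_rotvec(s["tcp_rot"]).as_matrix()
    print(s["time"],s["tool_pos"].round(4),"width",s["width"],"F",s["wrist_force"].round(2))
    for x in w: print(x,(R.T@(np.array(x)-s["tool_pos"])).round(4))
E
python3 -c "
from h import *
go((.4,.25,.25),(.543,-.139,.25))"
```

```text
0.1 [0.2387 0.6307 0.2488] width 1.001078175250876 F [-0.02 -1.11  0.19]
(0.4, 0.25, 0.25) [-0.2857 -0.299  -0.0006]
(0.543, -0.139, 0.25) [-0.5571 -0.6122  0.    ]
```

>>> step_arm(commands=[{"fingers":1,"dx":-0.02,"dy":-0.022,"dz":0},{"fingers":1,"dx":-0.055,"dy":-0.06,"dz":0},{"fingers":1,"dx":-0.09,"dy":-0.099,"dz":0},{"fingers":1,"dx":-0.125,"dy":-0.137,"dz":0},{"fingers":1,"dx":-0.16,"dy":-0.176,"dz":0},{"fingers":1,"dx":-0.195,"dy":-0.214,"dz":0},{"fingers":1,"dx":-0.23,"dy":-0.253,"dz":0},{"fingers":1,"dx":-0.265,"dy":-0.291,"dz":0}])

```text
invalid input
```

>>> step_arm(commands=[{"fingers":1,"dx":-0.035,"dy":-0.038,"dz":0},{"fingers":1,"dx":-0.07,"dy":-0.077,"dz":0},{"fingers":1,"dx":-0.105,"dy":-0.115,"dz":0},{"fingers":1,"dx":-0.14,"dy":-0.154,"dz":0},{"fingers":1,"dx":-0.175,"dy":-0.192,"dz":0},{"fingers":1,"dx":-0.21,"dy":-0.231,"dz":0},{"fingers":1,"dx":-0.245,"dy":-0.27,"dz":0},{"fingers":1,"dx":-0.27,"dy":-0.297,"dz":0}])

```text
invalid input
```

```bash
python3 -c "
from h import *
go((.543,-.139,.12))"
```

```text
0.1 [0.2387 0.6307 0.2488] width 1.001078175250876 F [-0.02 -1.11  0.19]
(0.543, -0.139, 0.12) [-0.5571 -0.6119  0.13  ]
```

>>> step_arm(commands=[{"fingers":1,"dx":-0.02,"dy":-0.022,"dz":0,"roll":0},{"fingers":1,"dx":-0.055,"dy":-0.06,"dz":0,"roll":0},{"fingers":1,"dx":-0.09,"dy":-0.099,"dz":0,"roll":0},{"fingers":1,"dx":-0.125,"dy":-0.137,"dz":0,"roll":0},{"fingers":1,"dx":-0.16,"dy":-0.176,"dz":0,"roll":0},{"fingers":1,"dx":-0.195,"dy":-0.214,"dz":0,"roll":0},{"fingers":1,"dx":-0.23,"dy":-0.253,"dz":0,"roll":0},{"fingers":1,"dx":-0.265,"dy":-0.291,"dz":0,"roll":0}])

```text
time: 1.1
tool_pos: [0.3838, 0.2636, 0.2496]
tcp_rot: [-0.565, -3.09, 0.0]
wrist_force: [0.7, 0.6, -0.2]
width: -0.002
grip_force: 0.0
```

>>> step_arm(commands=[{"fingers":1,"dx":-0.035,"dy":-0.038,"dz":0,"roll":0},{"fingers":1,"dx":-0.07,"dy":-0.077,"dz":0,"roll":0},{"fingers":1,"dx":-0.105,"dy":-0.115,"dz":0,"roll":0},{"fingers":1,"dx":-0.14,"dy":-0.154,"dz":0,"roll":0},{"fingers":1,"dx":-0.175,"dy":-0.192,"dz":0,"roll":0},{"fingers":1,"dx":-0.21,"dy":-0.231,"dz":0,"roll":0},{"fingers":1,"dx":-0.245,"dy":-0.27,"dz":0,"roll":0},{"fingers":1,"dx":-0.292,"dy":-0.321,"dz":0,"roll":0}])

```text
time: 2.1
tool_pos: [0.5407, -0.1332, 0.2496]
tcp_rot: [-0.564, -3.09, -0.001]
wrist_force: [1.6, 0.3, -0.7]
width: 0.002
grip_force: 0.0
```

```bash
python3 -c "
from h import *
go((.543,-.139,.09))"
```

```text
2.1 [ 0.5407 -0.1332  0.2496] width 0.002156673140020565 F [ 1.64  0.29 -0.71]
(0.543, -0.139, 0.09) [-0.0043 -0.0047  0.1596]
```

>>> step_arm(commands=[{"fingers":1,"dx":0,"dy":0,"dz":0.03,"roll":0},{"fingers":1,"dx":0,"dy":0,"dz":0.07,"roll":0},{"fingers":1,"dx":0,"dy":0,"dz":0.11,"roll":0},{"fingers":1,"dx":0,"dy":0,"dz":0.14,"roll":0},{"fingers":1,"dx":0,"dy":0,"dz":0.155,"roll":0},{"fingers":1,"dx":0,"dy":0,"dz":0.155,"roll":0}])

```text
time: 2.85
tool_pos: [0.5397, -0.1316, 0.0939]
tcp_rot: [-0.565, -3.088, -0.0]
wrist_force: [0.5, 0.4, -0.3]
width: 0.001
grip_force: 0.0
```

```bash
python3 -c "
from h import *
go((.543,-.139,.068))
p,d=read_camera('scene');cv2.imwrite('pics/b.png',cv2.resize(p[160:290,240:400],None,fx=4,fy=4))"
```

```text
2.85 [ 0.5397 -0.1316  0.0939] width 0.0007738103315040932 F [ 0.54  0.36 -0.31]
(0.543, -0.139, 0.068) [-0.0057 -0.0058  0.0259]
```

View pics/b.png

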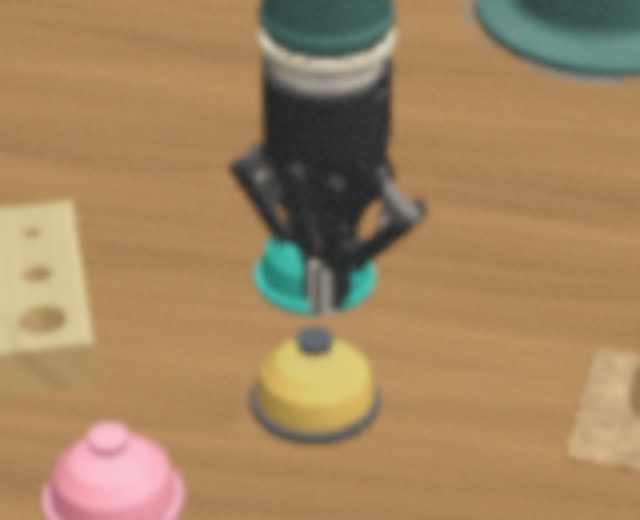

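The fingertips are just above the brass knob (crop pixel (315,340)). I'll correct 8 mm sideways and press.

>>> step_arm(commands=[{"fingers":1,"dx":-0.006,"dy":-0.006,"dz":0,"roll":0},{"fingers":1,"dx":-0.006,"dy":-0.006,"dz":0.012,"roll":0},{"fingers":1,"dx":-0.006,"dy":-0.006,"dz":0.018,"roll":0},{"fingers":1,"dx":-0.006,"dy":-0.006,"dz":0.022,"roll":0},{"fingers":1,"dx":-0.006,"dy":-0.006,"dz":0.0255,"roll":0},{"fingers":1,"dx":-0.006,"dy":-0.006,"dz":0.0255,"roll":0}])

```text
time: 3.65
tool_pos: [0.5437, -0.1395, 0.0694]
tcp_rot: [-0.565, -3.089, -0.0]
wrist_force: [-2.5, -0.3, 3.3]
width: -0.001
grip_force: 1.8
```

>>> step_arm(commands=[{"fingers":1,"dx":0,"dy":0,"dz":0.001,"roll":0},{"fingers":1,"dx":0,"dy":0,"dz":0.002,"roll":0},{"fingers":1,"dx":0,"dy":0,"dz":0.003,"roll":0},{"fingers":1,"dx":0,"dy":0,"dz":0.003,"roll":0}])

```text
time: 4.15
tool_pos: [0.5441, -0.1396, 0.0676]
tcp_rot: [-0.565, -3.09, -0.0]
wrist_force: [-5.5, 0.9, 9.8]
width: 0.001
grip_force: 5.2
```

9.8 N is well past the full-travel force, so the knob is fully down. I'll release it and rise.

>>> step_arm(commands=[{"fingers":1,"dx":0,"dy":0,"dz":-0.01,"roll":0},{"fingers":1,"dx":0,"dy":0,"dz":-0.03,"roll":0},{"fingers":1,"dx":0,"dy":0,"dz":-0.07,"roll":0},{"fingers":1,"dx":0,"dy":0,"dz":-0.11,"roll":0},{"fingers":1,"dx":0,"dy":0,"dz":-0.15,"roll":0},{"fingers":1,"dx":0,"dy":0,"dz":-0.18,"roll":0},{"fingers":1,"dx":0,"dy":0,"dz":-0.18,"roll":0}])

```text
time: 5.03
tool_pos: [0.5466, -0.1403, 0.2501]
tcp_rot: [0.564, 3.083, -0.001]
wrist_force: [-0.7, -0.5, -0.4]
width: -0.002
grip_force: 0.0
```

```bash
python3 -c "
from h import *
p,d=read_camera('scene');P=pts('scene',d)
m=(np.hypot(P[...,0]-.545,P[...,1]+.139)<.02)&(P[...,2]<.07)&(P[...,2]>.04)
print(np.sort(P[m][:,2])[-40:].round(4)[::6])
go((.526,.246,.25))"
```

```text
[0.0528 0.0543 0.0553 0.0556 0.0561 0.0573 0.0578]
5.075 [ 0.5453 -0.1399  0.2478] width 0.0014015069812446125 F [-0.35  0.57 -0.26]
(0.526, 0.246, 0.25) [ 0.1546  0.3541 -0.0026]
```

The knob is back up. Next is the move to above the short handle at z = 0.25.

>>> step_arm(commands=[{"fingers":1,"dx":0.015,"dy":0.034,"dz":0,"roll":0},{"fingers":1,"dx":0.038,"dy":0.087,"dz":0,"roll":0},{"fingers":1,"dx":0.061,"dy":0.14,"dz":0,"roll":0},{"fingers":1,"dx":0.084,"dy":0.193,"dz":0,"roll":0},{"fingers":1,"dx":0.107,"dy":0.246,"dz":0,"roll":0},{"fingers":1,"dx":0.13,"dy":0.299,"dz":0,"roll":0},{"fingers":1,"dx":0.155,"dy":0.354,"dz":0,"roll":0},{"fingers":1,"dx":0.155,"dy":0.354,"dz":0,"roll":0}])

```text
time: 6.08
tool_pos: [0.5229, 0.2499, 0.244]
tcp_rot: [-0.556, -3.089, 0.001]
wrist_force: [-0.5, -1.4, 0.2]
width: -0.003
grip_force: 0.0
```

```bash
python3 -c "
from h import *
go((.526,.246,.127))"
```

```text
6.075 [0.5229 0.2499 0.244 ] width -0.002876959565597552 F [-0.52 -1.4   0.2 ]
(0.526, 0.246, 0.127) [-0.0046 -0.0024  0.117 ]
```

>>> step_arm(commands=[{"fingers":1,"dx":-0.003,"dy":-0.003,"dz":0.02,"roll":0},{"fingers":1,"dx":-0.003,"dy":-0.003,"dz":0.04,"roll":0},{"fingers":1,"dx":-0.003,"dy":-0.003,"dz":0.06,"roll":0},{"fingers":1,"dx":-0.003,"dy":-0.003,"dz":0.08,"roll":0},{"fingers":1,"dx":-0.003,"dy":-0.003,"dz":0.1,"roll":0},{"fingers":1,"dx":-0.003,"dy":-0.003,"dz":0.112,"roll":0},{"fingers":1,"dx":-0.003,"dy":-0.003,"dz":0.117,"roll":0},{"fingers":1,"dx":-0.003,"dy":-0.003,"dz":0.117,"roll":0}])

```text
time: 7.08
tool_pos: [0.5264, 0.2426, 0.1295]
tcp_rot: [0.565, 3.09, 0.0]
wrist_force: [-0.2, -0.2, 0.6]
width: 0.0
grip_force: 0.0
```

```bash
python3 -c "
from h import *
go((.526,.246,.127))
p,d=read_camera('scene');cv2.imwrite('pics/c.png',cv2.resize(p[160:300,370:530],None,fx=4,fy=4))"
```

```text
7.075 [0.5264 0.2426 0.1295] width 0.00036987401424042364 F [-0.16 -0.2   0.58]
(0.526, 0.246, 0.127) [0.0015 0.003  0.0025]
```

View pics/c.png

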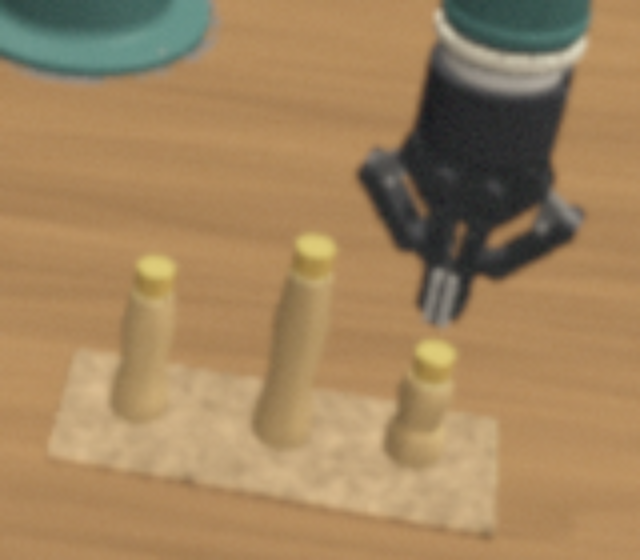

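The fingertips are at crop pixel (440,315), just above the short ferrule at (435,355), and clear of the tall handle. I'll hold here for more than 2 s.

>>> step_arm(commands=[{"fingers":1,"dx":0.001,"dy":0.002,"dz":0.002,"roll":0},{"fingers":1,"dx":0.001,"dy":0.002,"dz":0.002,"roll":0},{"fingers":1,"dx":0.001,"dy":0.002,"dz":0.002,"roll":0},{"fingers":1,"dx":0.001,"dy":0.002,"dz":0.002,"roll":0},{"fingers":1,"dx":0.001,"dy":0.002,"dz":0.002,"roll":0},{"fingers":1,"dx":0.001,"dy":0.002,"dz":0.002,"roll":0},{"fingers":1,"dx":0.001,"dy":0.002,"dz":0.002,"roll":0},{"fingers":1,"dx":0.001,"dy":0.002,"dz":0.002,"roll":0}])

```text
time: 8.12
tool_pos: [0.526, 0.2446, 0.1275]
tcp_rot: [-0.565, -3.09, 0.0]
wrist_force: [0.8, 0.3, -0.0]
width: -0.003
grip_force: 0.0
```

>>> step_arm(commands=[{"fingers":1,"dx":0,"dy":0,"dz":0,"roll":0},{"fingers":1,"dx":0,"dy":0,"dz":0,"roll":0},{"fingers":1,"dx":0,"dy":0,"dz":0,"roll":0},{"fingers":1,"dx":0,"dy":0,"dz":0,"roll":0},{"fingers":1,"dx":0,"dy":0,"dz":0,"roll":0},{"fingers":1,"dx":0,"dy":0,"dz":0,"roll":0},{"fingers":1,"dx":0,"dy":0,"dz":0,"roll":0},{"fingers":1,"dx":0,"dy":0,"dz":0,"roll":0}])

```text
time: 9.12
tool_pos: [0.526, 0.2447, 0.1275]
tcp_rot: [0.565, 3.09, 0.0]
wrist_force: [0.3, 0.1, -2.2]
width: -0.001
grip_force: 0.0
```

>>> step_arm(commands=[{"fingers":1,"dx":0,"dy":0,"dz":0,"roll":0},{"fingers":1,"dx":0,"dy":0,"dz":0,"roll":0},{"fingers":1,"dx":0,"dy":0,"dz":0,"roll":0},{"fingers":1,"dx":0,"dy":0,"dz":0,"roll":0},{"fingers":1,"dx":0,"dy":0,"dz":0,"roll":0},{"fingers":1,"dx":0,"dy":0,"dz":0,"roll":0},{"fingers":1,"dx":0,"dy":0,"dz":0,"roll":0},{"fingers":1,"dx":0,"dy":0,"dz":0,"roll":0}])

```text
time: 10.12
tool_pos: [0.526, 0.2447, 0.1275]
tcp_rot: [0.565, 3.09, -0.0]
wrist_force: [0.0, -1.4, 0.8]
width: 0.001
grip_force: 0.0
```

>>> step_arm(commands=[{"fingers":1,"dx":0,"dy":0,"dz":-0.02,"roll":0},{"fingers":1,"dx":0,"dy":0,"dz":-0.05,"roll":0},{"fingers":1,"dx":0,"dy":0,"dz":-0.08,"roll":0},{"fingers":1,"dx":0,"dy":0,"dz":-0.11,"roll":0},{"fingers":1,"dx":0,"dy":0,"dz":-0.13,"roll":0},{"fingers":1,"dx":0,"dy":0,"dz":-0.13,"roll":0}])

```text
time: 10.88
tool_pos: [0.5273, 0.2452, 0.2604]
tcp_rot: [0.564, 3.086, 0.004]
wrist_force: [0.0, -0.3, 0.1]
width: -0.001
grip_force: 0.0
```

```bash
python3 -c "
from h import *
go((.535,-.319,.25))"
```

```text
10.875 [0.5273 0.2452 0.2604] width -0.0006271340024818528 F [ 0.02 -0.32  0.13]
(0.535, -0.319, 0.25) [-0.2069 -0.525   0.0094]
```

>>> step_arm(commands=[{"fingers":1,"dx":-0.01,"dy":-0.025,"dz":0,"roll":0},{"fingers":1,"dx":-0.03,"dy":-0.076,"dz":0,"roll":0},{"fingers":1,"dx":-0.05,"dy":-0.127,"dz":0,"roll":0},{"fingers":1,"dx":-0.07,"dy":-0.178,"dz":0,"roll":0},{"fingers":1,"dx":-0.09,"dy":-0.228,"dz":0,"roll":0},{"fingers":1,"dx":-0.11,"dy":-0.279,"dz":0,"roll":0},{"fingers":1,"dx":-0.13,"dy":-0.33,"dz":0,"roll":0},{"fingers":1,"dx":-0.15,"dy":-0.381,"dz":0,"roll":0}])

```text
time: 11.88
tool_pos: [0.5304, -0.1662, 0.2558]
tcp_rot: [-0.565, -3.088, -0.001]
wrist_force: [0.6, 0.2, -0.5]
width: -0.001
grip_force: 0.0
```

>>> step_arm(commands=[{"fingers":1,"dx":-0.02,"dy":-0.05,"dz":0,"roll":0},{"fingers":1,"dx":-0.04,"dy":-0.1,"dz":0,"roll":0},{"fingers":1,"dx":-0.057,"dy":-0.144,"dz":0,"roll":0},{"fingers":1,"dx":-0.057,"dy":-0.144,"dz":0,"roll":0},{"fingers":1,"dx":-0.057,"dy":-0.144,"dz":0,"roll":0}])

```text
time: 12.5
tool_pos: [0.5331, -0.3189, 0.2558]
tcp_rot: [-0.566, -3.088, -0.003]
wrist_force: [-0.5, -0.2, -0.0]
width: 0.003
grip_force: 0.0
```

```bash
python3 -c "
from h import *
go((.535,-.319,.077))"
```

```text
12.5 [ 0.5331 -0.3189  0.2558] width 0.003183303037297508 F [-0.5  -0.19 -0.01]
(0.535, -0.319, 0.077) [-0.0024  0.0004  0.1788]
```

>>> step_arm(commands=[{"fingers":1,"dx":-0.001,"dy":0,"dz":0.03,"roll":0},{"fingers":1,"dx":-0.001,"dy":0,"dz":0.06,"roll":0},{"fingers":1,"dx":-0.001,"dy":0,"dz":0.09,"roll":0},{"fingers":1,"dx":-0.001,"dy":0,"dz":0.12,"roll":0},{"fingers":1,"dx":-0.001,"dy":0,"dz":0.145,"roll":0},{"fingers":1,"dx":-0.001,"dy":0,"dz":0.165,"roll":0},{"fingers":1,"dx":-0.001,"dy":0,"dz":0.177,"roll":0},{"fingers":1,"dx":-0.001,"dy":0,"dz":0.177,"roll":0}])

```text
time: 13.5
tool_pos: [0.5343, -0.3191, 0.0796]
tcp_rot: [-0.564, -3.089, -0.001]
wrist_force: [-0.3, 1.0, 0.3]
width: -0.001
grip_force: 0.0
```

```bash
python3 -c "
from h import *
go((.535,-.319,.077))
p,d=read_camera('scene');cv2.imwrite('pics/d.png',cv2.resize(p[150:290,180:340],None,fx=4,fy=4))"
```

```text
13.5 [ 0.5343 -0.3191  0.0796] width -0.0009713563975072785 F [-0.25  0.99  0.29]
(0.535, -0.319, 0.077) [-0.0006  0.0004  0.0026]
```

View pics/d.png

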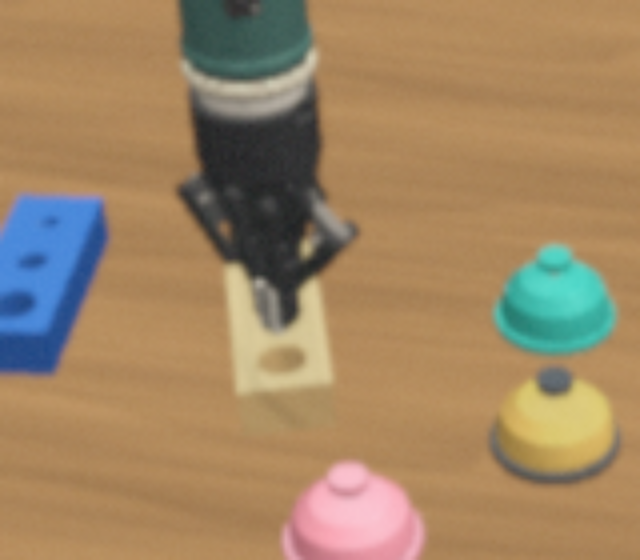

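The fingertips are at crop pixel (275,325), just above the widest hole at (282,358), and the bell's knob is up. I'll hold for 3 s here.

>>> step_arm(commands=[{"fingers":1,"dx":0,"dy":0,"dz":0.002,"roll":0},{"fingers":1,"dx":0,"dy":0,"dz":0.002,"roll":0},{"fingers":1,"dx":0,"dy":0,"dz":0.002,"roll":0},{"fingers":1,"dx":0,"dy":0,"dz":0.002,"roll":0},{"fingers":1,"dx":0,"dy":0,"dz":0.002,"roll":0},{"fingers":1,"dx":0,"dy":0,"dz":0.002,"roll":0},{"fingers":1,"dx":0,"dy":0,"dz":0.002,"roll":0},{"fingers":1,"dx":0,"dy":0,"dz":0.002,"roll":0}])

```text
time: 14.55
tool_pos: [0.5347, -0.32, 0.0785]
tcp_rot: [-0.565, -3.09, -0.0]
wrist_force: [-0.8, -0.7, -0.3]
width: -0.004
grip_force: 0.0
```

>>> step_arm(commands=[{"fingers":1,"dx":0,"dy":0,"dz":0,"roll":0},{"fingers":1,"dx":0,"dy":0,"dz":0,"roll":0},{"fingers":1,"dx":0,"dy":0,"dz":0,"roll":0},{"fingers":1,"dx":0,"dy":0,"dz":0,"roll":0},{"fingers":1,"dx":0,"dy":0,"dz":0,"roll":0},{"fingers":1,"dx":0,"dy":0,"dz":0,"roll":0},{"fingers":1,"dx":0,"dy":0,"dz":0,"roll":0},{"fingers":1,"dx":0,"dy":0,"dz":0,"roll":0}])

```text
time: 15.55
tool_pos: [0.5348, -0.32, 0.0785]
tcp_rot: [0.565, 3.09, -0.0]
wrist_force: [0.3, 0.2, -0.1]
width: 0.001
grip_force: 0.0
```

>>> step_arm(commands=[{"fingers":1,"dx":0,"dy":0,"dz":0,"roll":0},{"fingers":1,"dx":0,"dy":0,"dz":0,"roll":0},{"fingers":1,"dx":0,"dy":0,"dz":0,"roll":0},{"fingers":1,"dx":0,"dy":0,"dz":0,"roll":0},{"fingers":1,"dx":0,"dy":0,"dz":0,"roll":0},{"fingers":1,"dx":0,"dy":0,"dz":0,"roll":0},{"fingers":1,"dx":0,"dy":0,"dz":0,"roll":0},{"fingers":1,"dx":0,"dy":0,"dz":0,"roll":0}])

```text
time: 16.55
tool_pos: [0.5347, -0.32, 0.0785]
tcp_rot: [0.565, 3.09, 0.0]
wrist_force: [-0.0, -0.5, -0.3]
width: -0.006
grip_force: 0.0
```

```bash
python3 -c "
from h import *
go((.535,-.319,.077));print(finish_job())"
```

```text
16.55 [ 0.5347 -0.32    0.0785] width -0.005769932136854933 F [-0.01 -0.5  -0.3 ]
(0.535, -0.319, 0.077) [0.0001 0.001  0.0015]
the job is handed in; nothing more can be done
None
```

I rang the brass bell, pointed at the shortest handle for about 3 s, then at the widest hole for about 3 s, and handed the job in at 16.6 s still pointing there; no verdict came back, and I saw no sign of contact with anything but the bell.

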